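Lay the washed wooden spoon across the basket to dry

TASK

The washed wooden spoon should dry in the air: pick up the long wooden spoon that lies on the worktop and lay it level across the middle of the empty navy-blue perforated basket dish that stands on the open worktop, resting on both of its long rims, roughly square to them, with both spoon ends sticking out. Set it down rather than drop it, and leave the basket and the plain white mug where they stand.

Things in the scene. Friction and masses are not known exactly. Their poses are not given: they have to be found in the camera images.
- spoon: wooden spoon, plain brown, 295 mm long (its x), head 46 mm wide, 14 mm thick, 45 g, lying flat on the worktop. Origin: middle of its length, underside; +x to the head, z up. Balance point x = +28 mm. Solid as a smooth taper: fingers closing along its y meet it about 30 mm wide at the origin, 34 at the balance point, wider than the handle looks. Underside flat from x = -130 to +105 mm.
- basket: navy-blue oblong basket dish, perforated sides, pale empty inside, 246 (its x) by 196 mm (its y), 0.75 kg, loose. Origin: centre of underside, z up. Rim 56 to 58 mm high. The long rims run along its x at y = -90 and +90 mm (walls 14 mm thick); a spoon resting on both lies along y. Hollow 216 x 166 mm, floor 6 mm thick. The blue dish far left on the worktop is not meant.
- mug: plain white mug, 92 mm across, 132 mm with its handle, 105 mm tall, between the two; a bystander to be left alone. Origin: on its underside, within 20 mm of the middle of its foot.

How it is judged:
By the outcome, as a careful person would: the job done as asked, in the order asked, and still so for the second after the job is handed in, with the robot touching nothing.
It also fails if it takes over 38 s, if anything falls off the work surface, if the arm or the gripper's body presses on something with over 40 N, if the wrist force passes 120 N, or if a joint passes its speed limit or range.

ROBOT

A 6-joint arm with a two-finger parallel gripper is mounted at the origin on a cart in front of the work surface, level with it; the furniture and walls round the work are solid. World frame = base frame: x ahead of the robot, y to its left, z up, the work surface at z = 0. Lengths are in mm, angles in rad, forces in N, time in s.
With the tool pointing down it reaches from about 350 to 975 mm from the base axis. Payload 7.1 kg.
Tool frame: the origin (TCP) lies on the front face of the gripper's body, between the roots of the fingers; the fingertips stand 80 mm ahead of it and the grasp point (between the pads) lies 61 mm ahead of it (env.tips_ahead is the distance from the TCP to the fingertips, in mm); z points along the fingers, y is the direction in which the jaws open and shut (so a half turn about z gives the same grasp; the last joint's range is limited). The gripper opens to 88 mm and grips with 3 to 60 N. Pads are 20 mm wide; open, the fingers measure 115 mm over their backs; the gripper's body (75 mm by 178 mm) begins 61 mm behind the grasp point.
Start: joints at [-1.2, 0.423, 1.63, -0, 1.089, -0.019], TCP at [237.518, -578.092, 302.675] pointing down, gripper open.
Joint ranges: [-3, 3], [-0.9, 2.11], [0.09, 2.58], [-1.31, 4.45], [0.11, 2.69], [-2.54, 2.54]. Speed limits (rad/s): [2.39, 2.39, 3.01, 3.14, 3.14, 3.14].

INTERFACE

Orientations are given as a unit quaternion [x, y, z, w].
In Python, from station import env, set_gripper, viewer, workorder gives the robot as it stands. Calls block until the motion is done:
- env.reach(position, orientation): joint-space move of the TCP to a pose.
- env.move_l(position, rot=None, rate=150, f_stop=None): straight line of the TCP; rot=None keeps the orientation; rate is the mean speed in mm/s. With f_stop (N) it stops when the force on the tool has changed by that much, and returns True; else False.
- env.move_joints(angles): joint-space move.
- set_gripper(opening): finger opening in mm; the grip force is fixed at half the most; returns when the fingers have stopped.
- env.hold(seconds).
- env.ik(position, orientation): joint angles nearest the present ones, or None.
- env.read_state(): the state.
- viewer.camera(name): name is "scene" or "side" or "wrist"; returns the picture (480x640x3 uint8, blue, green, red); there is no depth.
- viewer.camera_params(name): a dict with "fx", "fy", "cx", "cy" (pixels), "dist" ([k1, k2, p1, p2, k3] as OpenCV has them; the pictures are not rectified), "pose" (4x4, takes a point from camera to world coordinates); the wrist camera has in their place "tool_from_camera" (4x4, takes a point from camera to tool coordinates, whose origin is the TCP and whose axes are the flange's). Camera axes: x right, y up, looking along -z (the intrinsics and any distortion apply to the point x, -y, -z); pixel columns grow to the right and rows downward; lengths in mm; the calibration is good to about 2 mm. A picture is of the moment at which its call begins: read the wrist's pose just before it. camera_params takes no time and is no camera call.
A pose or a line that the arm cannot do raises env.IKError and nothing moves.
- workorder.sign_off(): hands the job in, once; it reports no verdict.
The state is a dict: "time_s": time; "qpos": joint angles; "dq": joint speeds; "tau": joint torques, N m; "tool_pos": TCP position; "orientation": TCP orientation; "force": force on the tool from outside, world axes, zero at the start; "wrist_torque": the same for the moment, N m; "width": finger opening in mm.
Only numpy, scipy, OpenCV 4.12 (cv2) and the standard library are available. Lean on these libraries where they do the work, as an engineer would, in place of code of your own. Each camera call takes 0.05 s, during which the arm holds its last target.

## Working session

There is one attempt and no reset: what is moved stays moved. The work goes in short steps, each a Python script; the robot and the scene stay as the last script left them, time stands still between calls to the robot, and variables do not carry over. Pictures are saved under pics/ and viewed, and the job is handed in when it is done.

```bash
ls; mkdir -p pics
python3 - <<'E'
from station import env, viewer
import cv2, numpy as np
np.set_printoptions(precision=4,suppress=True)
for n in ["scene","side"]:
    cv2.imwrite(f"pics/{n}0.png",viewer.camera(n)); print(n,viewer.camera_params(n))
print(viewer.camera_params("wrist"))
print(env.read_state())
E
```

```text
pics
scene {'fx': 546.1695778318042, 'fy': 546.1695778318042, 'cx': 325.78260998844166, 'cy': 237.13124120286122, 'dist': array([-0.0579,  0.    ,  0.    ,  0.    ,  0.    ]), 'pose': array([[   0.6763,    0.3572,   -0.6442,   33.7883],
       [  -0.7365,    0.3394,   -0.5851, -482.1716],
       [   0.0096,    0.8702,    0.4927,  455.4685],
       [   0.    ,    0.    ,    0.    ,    1.    ]])}
side {'fx': 491.2514364133207, 'fy': 491.2514364133207, 'cx': 317.5758885885419, 'cy': 239.13237449056797, 'dist': array([-0.0688,  0.    ,  0.    ,  0.    ,  0.    ]), 'pose': array([[   0.9459,    0.2074,   -0.2496,  379.5526],
       [  -0.3244,    0.6305,   -0.7051, -611.4508],
       [   0.0111,    0.7479,    0.6637,  628.7456],
       [   0.    ,    0.    ,    0.    ,    1.    ]])}
{'fx': 384.796057437643, 'fy': 384.796057437643, 'cx': 316.69634167126725, 'cy': 235.32371408593923, 'dist': array([0.0136, 0.    , 0.    , 0.    , 0.    ]), 'tool_from_camera': array([[ -0.0003,   0.9571,   0.2898,  78.0212],
       [  1.    ,   0.0001,   0.0008,   0.2726],
       [  0.0008,   0.2898,  -0.9571, -80.829 ],
       [  0.    ,   0.    ,   0.    ,   1.    ]])}
{'time_s': 0.1, 'qpos': array([-1.2   ,  0.4238,  1.6306, -0.    ,  1.0886, -0.019 ]), 'dq': array([-0.0002, -0.0023, -0.003 , -0.0018, -0.0012,  0.0011]), 'tau': array([ -0.0003, -54.5612, -27.4325,   0.0645,   0.0188,  -0.    ]), 'tool_pos': array([ 237.3773, -577.7524,  301.9854]), 'orientation': array([ 0.9811,  0.1937, -0.0001, -0.0007]), 'force': array([-0.3192,  0.0339, -0.5559]), 'wrist_torque': array([-0.0403, -0.0203, -0.0029]), 'width': 87.88874781671008}
```

View pics/scene0.png

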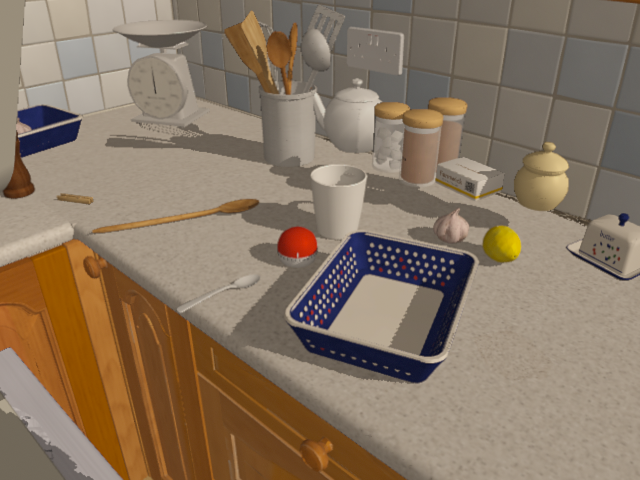

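View pics/side0.png

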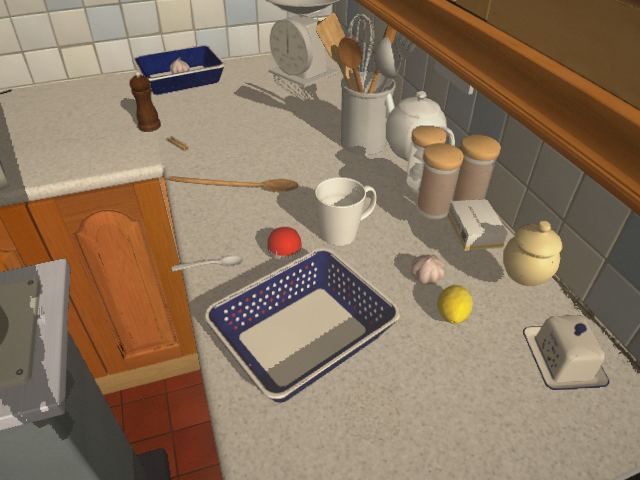

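```bash
cat > h.py <<'E'
import cv2, numpy as np
np.set_printoptions(precision=3,suppress=True)
from station import env, set_gripper, viewer, workorder
from scipy.spatial.transform import Rotation as R
def cam(n):
    p=viewer.camera_params(n)
    K=np.array([[p['fx'],0,p['cx']],[0,p['fy'],p['cy']],[0,0,1]]);
    if 'pose' in p: T=p['pose']
    else:
        s=env.read_state(); T=np.eye(4); T[:3,:3]=R.from_quat(s['orientation']).as_matrix(); T[:3,3]=s['tool_pos']; T=T@p['tool_from_camera']
    return K,np.array(p['dist'],float),T
def p2w(c,uv,z):
    K,d,T=c
    n=cv2.undistortPoints(np.array(uv,float).reshape(-1,1,2),K,d).reshape(-1,2)
    r=np.c_[n[:,0],-n[:,1],-np.ones(len(n))]@T[:3,:3].T
    o=T[:3,3]; t=(np.asarray(z,float)-o[2])/r[:,2]
    return o+r*t[:,None]
def w2p(c,P):
    K,d,T=c
    q=(np.asarray(P,float).reshape(-1,3)-T[:3,3])@T[:3,:3]
    return cv2.projectPoints(q*[1,-1,-1],np.zeros(3),np.zeros(3),K,d)[0].reshape(-1,2)
E
python3 - <<'E'
from h import *
s=cam('scene');d=cam('side')
for c,b,sp,mug,o in [(s,[(291,313),(352,236),(477,254),(438,368)],[(95,231),(259,204)],[(312,172),(366,175),(340,235)],[(297,262),(180,308),(260,278),(452,240)]),(d,[(207,314),(322,252),(399,313),(281,398)],[(169,179),(298,185)],[(317,187),(365,187),(342,243)],[(285,255),(173,268),(242,260)])]:
    B=p2w(c,b,57); print(B[:,:2],B.mean(0)[:2],np.linalg.norm(np.roll(B,-1,0)-B,axis=1), np.degrees(np.arctan2(*(np.roll(B,-1,0)-B)[:,[1,0]].T)))
    S=p2w(c,sp,7);print('spoon',S[:,:2],np.linalg.norm(S[1]-S[0]))
    print('mug',p2w(c,mug,[105,105,0]))
    print('oth',p2w(c,o,0))
E
```

```text
[[ 391.425 -102.821]
 [ 584.201  -34.928]
 [ 666.741 -197.226]
 [ 430.812 -282.449]] [ 518.295 -154.356] [204.383 182.081 250.85  183.895] [  19.401  -63.043 -160.139  102.368]
spoon [[364.828 350.   ]
 [626.761 225.469]] 290.0291078659827
mug [[637.119  98.144 105.   ]
 [689.236  25.825 105.   ]
 [651.48   46.148   0.   ]]
oth [[ 540.088   37.965    0.   ]
 [ 345.147   70.335    0.   ]
 [ 470.401   46.187    0.   ]
 [ 769.037 -102.581    0.   ]]
[[ 382.382 -112.065]
 [ 591.065  -37.575]
 [ 656.81  -201.059]
 [ 449.471 -281.596]] [ 519.932 -158.074] [221.579 176.209 222.432 182.323] [  19.644  -68.092 -158.772  111.59 ]
spoon [[365.508 342.276]
 [630.55  230.52 ]] 287.6399843628708
mug [[622.1    81.043 105.   ]
 [705.716  53.926 105.   ]
 [656.843  31.433   0.   ]]
oth [[544.092  33.471   0.   ]
 [341.761  63.918   0.   ]
 [465.265  45.337   0.   ]]
```

```bash
cat > ov.py <<'E'
from h import *
def rect(cx,cy,yaw,hx,hy,z,r=0):
    P=[(-hx,-hy),(hx,-hy),(hx,hy),(-hx,hy)]
    c,s=np.cos(yaw),np.sin(yaw)
    return np.array([(cx+c*x-s*y,cy+s*x+c*y,z) for x,y in P])
def draw(img,c,P,col):
    p=w2p(c,P); cv2.polylines(img,[np.round(p*16).astype(int).reshape(-1,1,2)],True,col,1,cv2.LINE_AA,4)
E
python3 - <<'E'
from ov import *
for n in ['scene','side']:
    im=cv2.imread(f'pics/{n}0.png');c=cam(n)
    hsv=cv2.cvtColor(im,cv2.COLOR_BGR2HSV)
    roi={'scene':(85,190,268,240),'side':(163,168,303,197)}[n]
    m=cv2.inRange(hsv,(5,85,60),(25,255,255)); k=np.zeros_like(m);k[roi[1]:roi[3],roi[0]:roi[2]]=m[roi[1]:roi[3],roi[0]:roi[2]]
    nl,l,st,_=cv2.connectedComponentsWithStats(k); i=1+np.argmax(st[1:,4]); ys,xs=np.nonzero(l==i)
    W=p2w(c,np.c_[xs,ys],7)[:,:2]
    v,e=[],None
    mu=W.mean(0);u=np.linalg.svd(W-mu,full_matrices=False)[2][0]; u*=np.sign(u[0])
    t=(W-mu)@u; nrm=np.array([-u[1],u[0]]); w=(W-mu)@nrm
    print(n,st[i],'ext',t.min(),t.max(),'ends',mu+u*t.min(),mu+u*t.max(),'yaw',np.degrees(np.arctan2(u[1],u[0])))
    for a in np.linspace(t.min()+5,t.max()-5,9):
        q=w[abs(t-a)<5]; print(round(a),round(q.min()),round(q.max()),end=' | ')
    print()
    cx,cy,y=519,-157,np.radians(20.5)
    draw(im,c,rect(cx,cy,y,123,98,57),(0,255,0)); draw(im,c,rect(cx,cy,y,108,83,57),(0,255,255)); draw(im,c,rect(cx,cy,y,108,83,6),(255,0,255))
    x0,y0=(270,210) if n=='scene' else (190,230)
    cv2.imwrite(f'pics/{n}_ov.png',cv2.resize(im[y0:y0+180,x0:x0+225],None,fx=3.5,fy=3.3,interpolation=cv2.INTER_CUBIC)[:600,:800])
E
```

```text
scene [  92  199  167   34 1159] ext -160.20190384663485 138.24107004089245 ends [359.135 349.408] [633.354 231.629] yaw -23.243838950320225
-155 -3 13 | -119 -10 13 | -83 -12 11 | -47 -13 9 | -11 -14 9 | 25 -13 8 | 61 -15 13 | 97 -24 26 | 133 -7 18 | 
side [167 176 131  16 805] ext -174.48662752162568 118.2950934825908 ends [358.943 344.509] [627.253 227.33 ] yaw -23.592377971779168
-169 0 9 | -134 -5 11 | -99 -9 7 | -63 -10 6 | -28 -10 6 | 7 -11 5 | 43 -10 12 | 78 -22 24 | 113 -12 15 |
```

View pics/scene_ov.png

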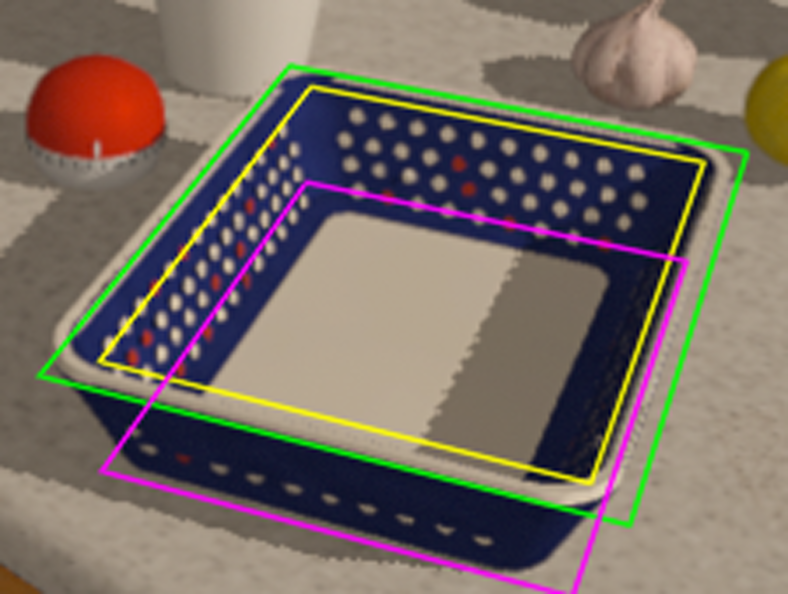

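View pics/side_ov.png

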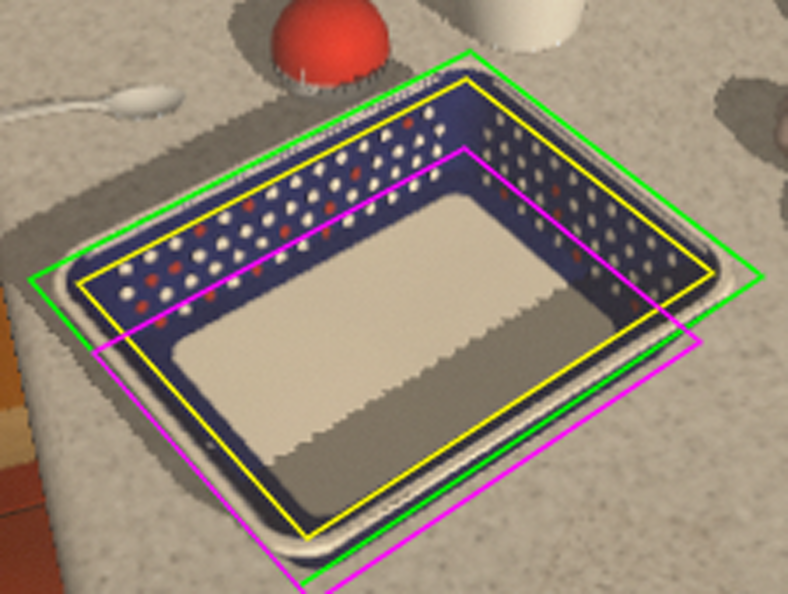

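```bash
cat >> h.py <<'E'
def quat(yaw): # tool z down, tool x at world yaw (rad)
    x=np.array([np.cos(yaw),np.sin(yaw),0]);z=np.array([0,0,-1.]);return R.from_matrix(np.c_[x,np.cross(z,x),z]).as_quat()
E
python3 - <<'E'
from h import *
import pickle
env.reach([519,-157,330],quat(np.radians(110.5))); env.hold(0.3)
c=cam('wrist'); im=viewer.camera('wrist'); cv2.imwrite('pics/w1.png',im); pickle.dump(c,open('c1.pkl','wb'))
a=np.array([497,287]);
env.reach([523-20,276,330],quat(np.radians(156.6))); env.hold(0.3)
c=cam('wrist'); im=viewer.camera('wrist'); cv2.imwrite('pics/w2.png',im); pickle.dump(c,open('c2.pkl','wb'))
s=env.read_state();print(s['time_s'],s['qpos'],s['tool_pos'])
E
```

```text
4.2333 [ 0.48   0.317  1.721  0.     1.103 -0.681] [503.22 275.53 330.01]
```

View pics/w1.png

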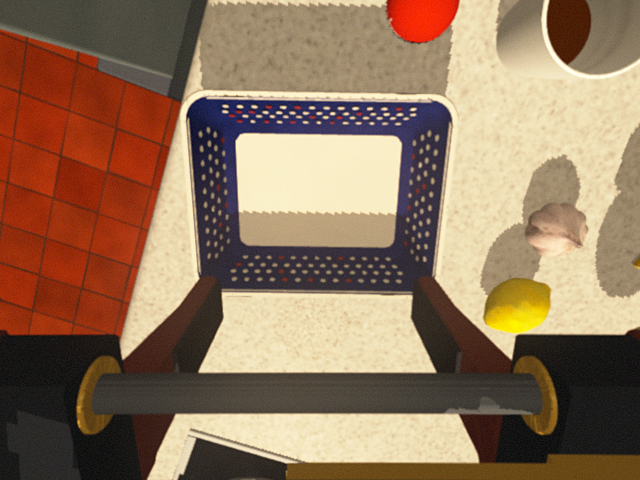

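View pics/w2.png

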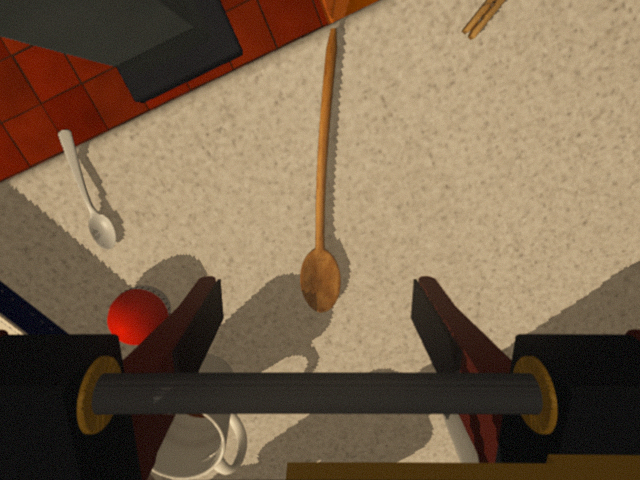

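Run:
```python
from ov import *
import pickle
c1=pickle.load(open('c1.pkl','rb'));c2=pickle.load(open('c2.pkl','rb'))
B=p2w(c1,[(187,96),(454,96),(436,291),(201,289)],57)[:,:2]
print(B,B.mean(0),np.linalg.norm(np.roll(B,-1,0)-B,axis=1),np.degrees(np.arctan2(*(np.roll(B,-1,0)-B)[:,[1,0]].T)))
im=cv2.imread('pics/w2.png');hsv=cv2.cvtColor(im,cv2.COLOR_BGR2HSV)
m=cv2.inRange(hsv,(5,110,50),(22,255,255)); k=np.zeros_like(m);k[24:315,290:350]=m[24:315,290:350]
nl,l,st,_=cv2.connectedComponentsWithStats(k);i=1+np.argmax(st[1:,4]);ys,xs=np.nonzero(l==i)
W=p2w(c2,np.c_[xs,ys],9)[:,:2]
mu=W.mean(0);u=np.linalg.svd(W-mu,full_matrices=False)[2][0];u*=np.sign(u[0]);t=(W-mu)@u;nn=np.array([-u[1],u[0]]);w=(W-mu)@nn
print(st[i],'ext',np.ptp(t),'ends',mu+u*t.min(),mu+u*t.max(),'yaw',np.degrees(np.arctan2(u[1],u[0])))
for a in np.linspace(t.min()+5,t.max()-5,11):
    q=w[abs(t-a)<4];print(round(a-t.min()-np.ptp(t)/2),round((q.min()+q.max())/2,1),round(np.ptp(q)),mu+u*a+nn*(q.min()+q.max())/2)
im=cv2.imread('pics/w1.png')
draw(im,c1,rect(*B.mean(0),np.radians(20.5),123,98,57),(0,255,0));draw(im,c1,rect(*B.mean(0),np.radians(20.5),108,83,57),(0,255,255));cv2.imwrite('pics/w1ov.png',im)
```

```text
[[ 377.951 -105.119]
 [ 593.907  -24.703]
 [ 659.059 -196.548]
 [ 437.815 -276.757]] [ 517.183 -150.781] [230.443 183.781 235.335 181.778] [  20.424  -69.237 -160.073  109.228]
[ 300   28   41  285 4340] ext 295.61758069184236 ends [358.478 349.145] [625.744 222.818] yaw -25.298479983839936
-143 3.4 8 [364.464 350.111]
-114 2.0 11 [389.679 336.62 ]
-86 0.3 11 [414.772 322.872]
-57 -1.1 10 [440.007 309.422]
-29 -2.1 10 [465.399 296.306]
0 -2.5 10 [491.023 283.682]
29 -2.6 10 [516.801 271.382]
57 -1.7 10 [543.035 260.045]
86 -0.6 39 [569.312 248.803]
114 0.9 46 [595.773 237.948]
143 2.3 27 [622.193 227.007]
```

View pics/w1ov.png

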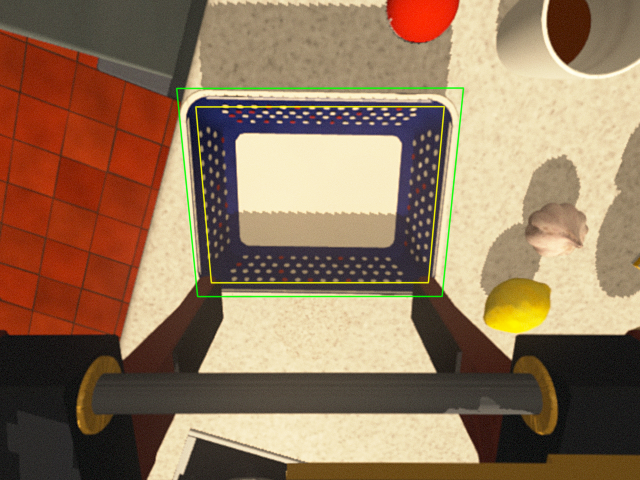

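Run:
```python
from h import *
print(env.tips_ahead)
q=quat(np.radians(155.8)); g=[519,275.5]
env.reach(g+[150],q)
print(env.move_l(g+[83],rate=80,f_stop=8), env.read_state()['tool_pos'])
set_gripper(20); s=env.read_state();print('w',s['width'],s['force'],s['tool_pos'],s['time_s'])
env.move_l(g+[110],rate=60); env.hold(0.2)
s=env.read_state();print('w',s['width'],s['force'],s['wrist_torque'],s['time_s'])
for n in ['side','wrist']: cv2.imwrite(f'pics/{n}_g.png',viewer.camera(n))
```

```text
80.0
False [519.264 275.639  83.24 ]
w 33.264421472339336 [0.405 1.337 0.341] [519.061 275.54   82.998] 6.8667
w 33.851094183683294 [-0.727  0.711  0.287] [ 0.036 -0.172  0.079] 7.6667
```

View pics/side_g.png

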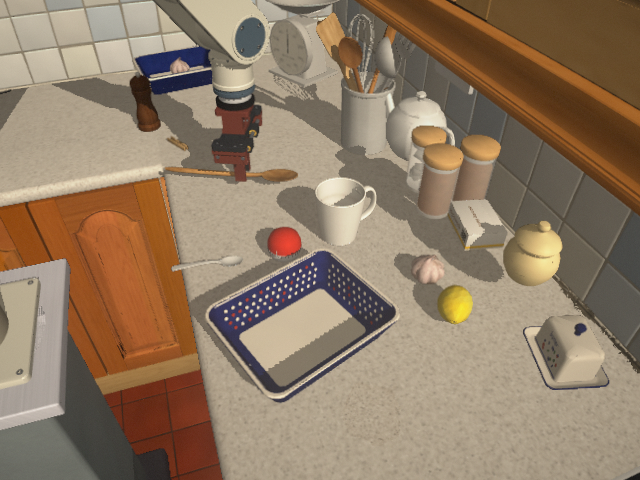

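View pics/wrist_g.png

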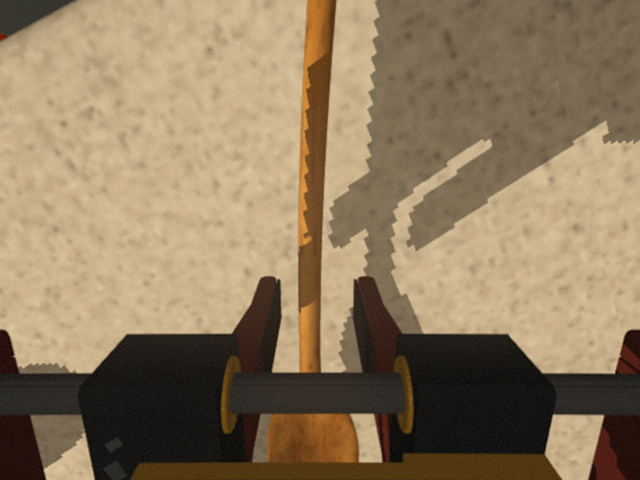

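Run:
```python
from h import *
d=cam('side');im=cv2.imread('pics/side_g.png');hsv=cv2.cvtColor(im,cv2.COLOR_BGR2HSV)
m=cv2.inRange(hsv,(5,85,60),(25,255,255))
for x0,x1 in[(150,232),(240,310)]:
    k=np.zeros_like(m);k[160:186,x0:x1]=m[160:186,x0:x1];ys,xs=np.nonzero(k);print(xs.min(),xs.max(),ys[xs==xs.min()].mean(),ys[xs==xs.max()].mean())
print(p2w(d,[(164,170),(298,175)],35))
# expected tips if level, balance point grasped
g=np.array([519,275.5]);u=np.array([np.cos(np.radians(-24.2)),np.sin(np.radians(-24.2))])
for a in(-175.5,119.5):print(w2p(d,[*(g+u*a),35]))
cv2.imwrite('pics/sg.png',cv2.resize(im[130:220,150:310],None,fx=5,fy=5))
```

```text
150 231 182.0 167.88888888888889
240 297 169.75 174.5
[[359.373 337.68   35.   ]
 [630.138 227.788  35.   ]]
[[163.357 167.678]]
[[297.218 175.496]]
```

View pics/sg.png

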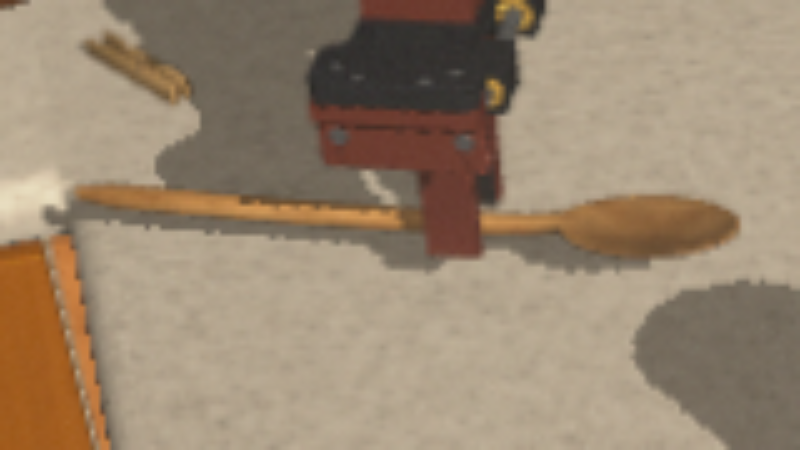

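Run:
```python
from h import *
env.move_l([519,275.5,290],rate=200)
t=[529.1,-184.]; q=quat(np.radians(110.3))
env.reach(t+[290],q)
env.move_l(t+[165],rate=120); env.hold(0.3)
s=env.read_state();print('w',s['width'],s['force'],s['tool_pos'],s['time_s'])
for n in ['side','scene','wrist']: cv2.imwrite(f'pics/{n}_p.png',viewer.camera(n))
```

```text
w 33.085473853556515 [ 0.179  0.148 -0.043] [ 529.277 -184.079  165.452] 11.9917
```

View pics/side_p.png

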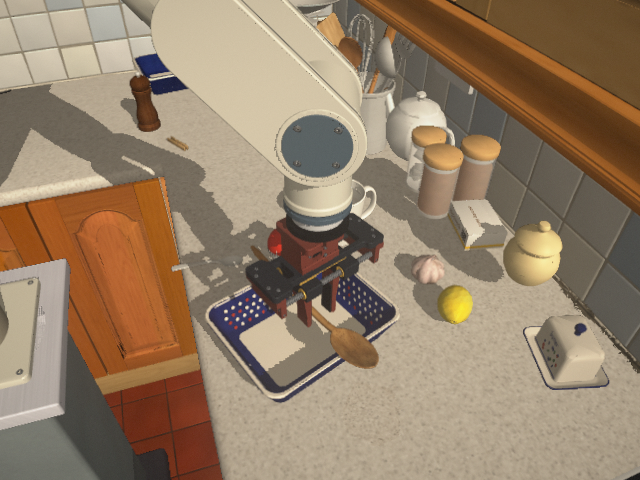

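View pics/scene_p.png

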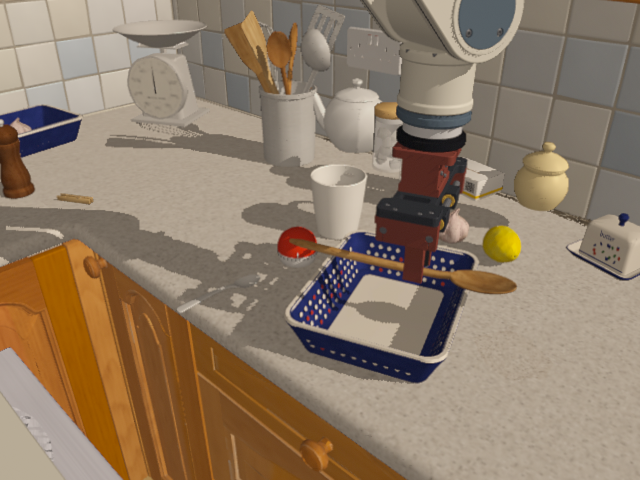

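View pics/wrist_p.png

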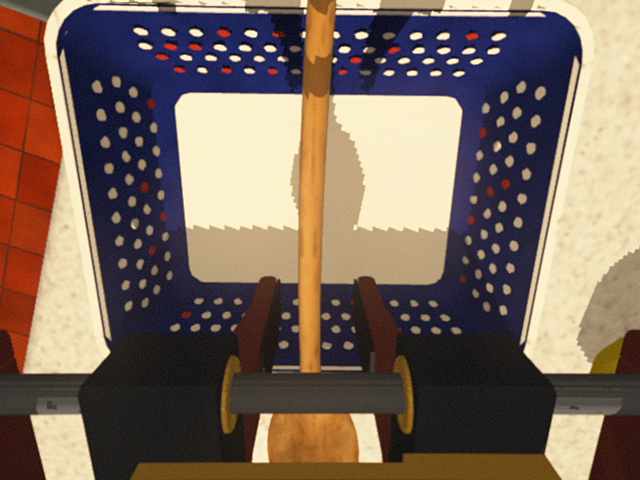

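Run:
```python
from h import *
t=[529.1,-184.]
c=cam('scene');g=np.array(t);u=np.array([np.cos(np.radians(-69.7)),np.sin(np.radians(-69.7))])
for a in(-175.5,119.5):print(w2p(c,[*(g+u*a),165-83+8]))
env.move_l(t+[150],rate=60); env.hold(0.3)
r=env.move_l(t+[137],rate=12,f_stop=2.0)
s=env.read_state();print(r,'w',s['width'],s['force'],s['wrist_torque'],s['tool_pos'],s['time_s'])
for n in ['side','scene']: cv2.imwrite(f'pics/{n}_q.png',viewer.camera(n))
```

```text
[[288.002 241.44 ]]
[[515.729 291.018]]
True w 33.32543573980953 [0.122 0.322 3.556] [-0.016 -0.092 -0.022] [ 529.049 -183.989  138.928] 13.6917
```

View pics/scene_q.png

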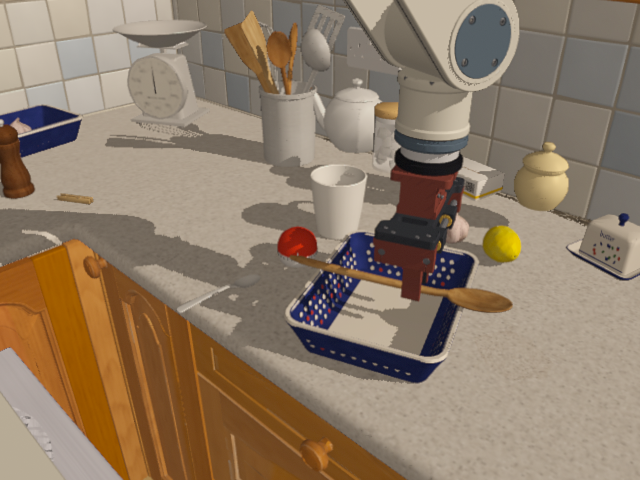

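Run:
```python
from h import *
set_gripper(60); env.hold(0.3)
s=env.read_state();print(s['width'],s['force'],s['time_s'])
t=[529.1,-184.]
env.move_l(t+[160],rate=60);env.move_l(t+[300],rate=150)
env.reach([380,-420,330],quat(np.radians(60))); env.hold(0.3)
s=env.read_state();print(s['force'],s['time_s'])
for n in ['side','scene']: cv2.imwrite(f'pics/{n}_r.png',viewer.camera(n))
```

```text
60.09694978503976 [ 0.387 -0.019  0.066] 14.7
[-0.368  0.978 -0.076] 17.675
```

View pics/side_r.png

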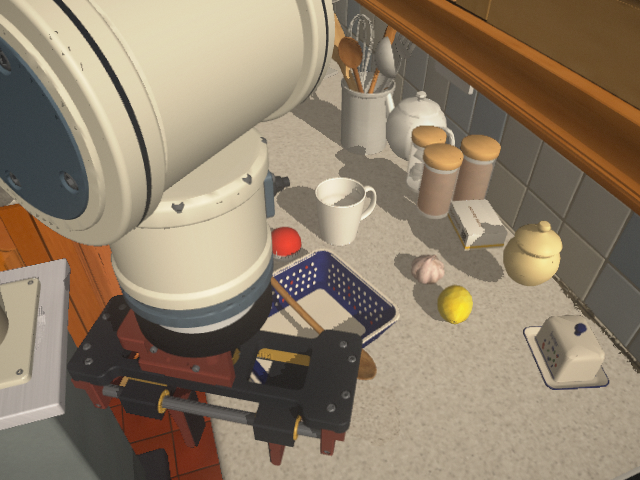

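View pics/scene_r.png

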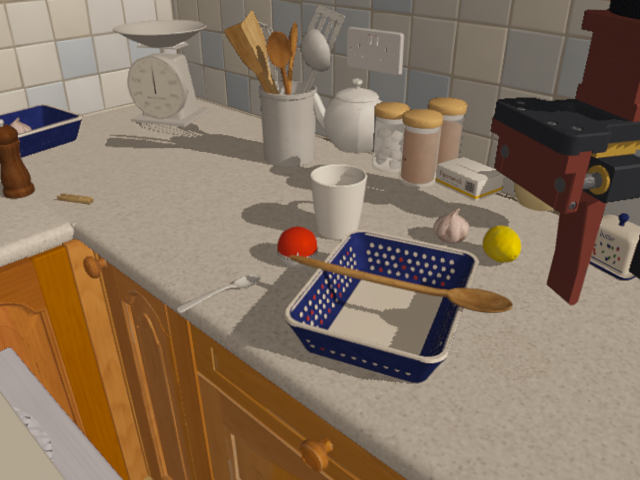

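Run:
```python
from h import *
a=cv2.imread('pics/scene0.png').astype(int);b=cv2.imread('pics/scene_r.png').astype(int)
df=abs(a-b).max(2)
for n,(x0,y0,x1,y1) in dict(mug=(308,165,370,232),basket_front=(285,320,450,380),basket_back=(440,235,478,270)).items(): print(n,(df[y0:y1,x0:x1]>25).mean())
c=cam('scene');P=p2w(c,[(292,258),(511,300)],57+8);B=np.array([518,-154]);y=np.radians(20.3)
M=np.array([[np.cos(y),np.sin(y)],[-np.sin(y),np.cos(y)]])
L=(P[:,:2]-B)@M.T;print('tips in basket frame',L,np.linalg.norm(L[0]-L[1]))
c=cam('side');print(w2p(c,P))
print(env.read_state()['time_s'])
```

```text
mug 0.0
basket_front 0.008282828282828282
basket_back 0.0
tips in basket frame [[   0.391  138.365]
 [  16.803 -148.738]] 287.5708357535584
[[250.484 258.778]
 [379.83  369.683]]
17.775
```

Run:
```python
from h import *
env.reach([519,-200,360],quat(np.radians(110.3))); env.hold(0.3)
c=cam('wrist'); im=viewer.camera('wrist')
import pickle;pickle.dump(c,open('c3.pkl','wb'))
cv2.imwrite('pics/w3.png',im);print(env.read_state()['time_s'])
```

```text
19.15
```

View pics/w3.png

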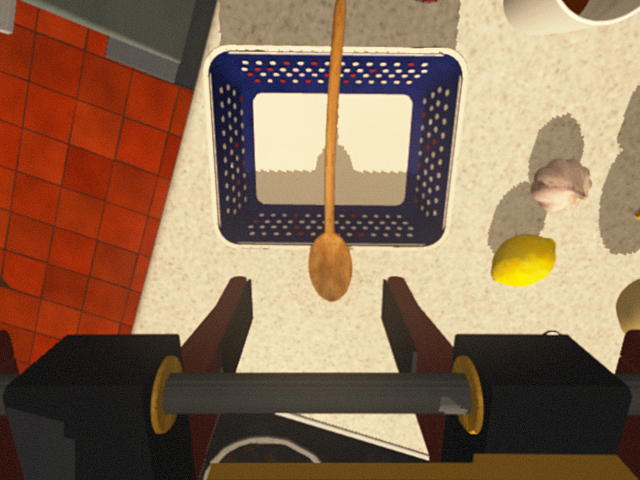

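Run:
```python
from station import env, workorder
workorder.sign_off(); print(env.read_state()['time_s'])
```

```text
the job is handed in; nothing more can be done
the job is handed in; nothing more can be done
```

I picked the spoon up at its balance point and carried it over the mug. I lowered it slowly onto the basket's two long rims until contact (about 3.5 N), opened the fingers, backed off and handed the job in at about 19 s.

- **Placement:** The last wrist and scene pictures show the spoon lying across the middle of the basket and resting on both long rims. Both ends stick out, by about 40–50 mm each.
- **Squareness:** The overhead wrist picture shows it close to square. A rough reading from the oblique scene picture gave about 3° of skew and put the head tip about 17 mm off the basket's centre line. That reading also made the spoon 288 mm long instead of 295 mm, so I trust the wrist picture more.
- **Levelness:** I judged this by eye from the pictures and did not measure it.
- **Basket and mug:** The before and after scene pictures show no change at the mug or the back of the basket. At the front of the basket 0.8 % of the pixels differ, and I saw no shift there in the pictures.
- **Measurement spread:** The cameras disagreed by about 5 mm on where the basket's centre was, so I used a value in between.

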